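Tip a tube into the welding jig and flip the hold-down over it

TASK

The square steel tube stands on end in the channel of the welding jig. Push it over so that it lies down in the channel towards the end stop, push it along until it butts against the stop, and then flip the hinged hold-down arm over so that it rests on the tube. Only push with the fingers: do not lift the tube, and leave the off-cut, the spray can and the hammer where they are.

Things in the scene. Friction and masses are not known exactly. Their poses are not given: they have to be found in the camera images.
- jig: Welding jig, fixed to the table; place and yaw vary. Origin on the table surface, z up; its channel runs along y, centred on x = 0. Base plate x -75 to 50, y -130 to 170 mm, 6 mm thick (= channel floor). Guide walls 6 mm thick, y -100 to 150 mm, inner faces at x = -25 and 25, tops at z = 22 mm. End stop at the -y end; +y end open. Hold-down on the -x side, roughly the robot's side.
- stop_face (a point): Centre of the end stop's face that the tube must butt against: jig frame (0, -100, 26) mm. The stop is an upright plate 62 mm wide, 12 mm thick, its top at z = 50 mm.
- tube: Workpiece: square steel tube 40 x 40 x 120 mm, 3 mm walls, open ends, 0.3 to 0.6 kg. Origin at the centre of the end it first stands on, z along its length. Starts upright on the channel floor at jig y 75 to 115 mm, square to the channel within 3 degrees. Pushed near its top towards jig -y it tips over its lower edge, falls past 18 degrees, and then slides with a few newtons.
- tube_mid (a point): Centre of the tube, half way along its length.
- tube_top (a point): Centre of the tube's end that is uppermost at the start (120 mm from its origin); the end that has to butt against the stop.
- holddown (a joint): Angle of the hold-down arm, rad: 0 = level across the channel, resting on a tube lying there; grows as it rises; 1.57 = upright; 1.68 to 1.83 at the start, leaning back away from the channel (to jig -x). Range -0.3 to 1.85. Light friction holds it while near upright; below about 1.1 rad it falls shut by itself. It weighs 0.2 kg.
- holddown_hinge (a point): Hinge axis of the hold-down, parallel to the jig's y axis: jig frame (-45, -65, 58) mm. It sits between two lugs, each 18 mm along x and 6 mm along y, at jig y = -80 and -50 mm, tops at z = 68 mm.
- holddown_tip (a point): Free end of the hold-down arm, 85 mm from the hinge. The arm is a plain steel bar 16 mm wide (along jig y) and 12 mm thick, with a round rubber pad 20 mm across, 6 mm thick, under it 45 mm from the hinge.
- offcut: Bystander: short off-cut of the same square tube, 40 x 40 mm, 50 mm tall, standing on the table. Origin at the centre of its underside.
- spray_can: Bystander: plain grey metal spray can with a black cap and a nozzle, 58 mm across, 150 mm tall, standing. Origin at the centre of its underside.
- hammer: Bystander: hammer with a wooden handle, 260 mm long, 27 mm high, lying on the table. Origin under the middle of its length, handle towards its -x, head (90 mm wide along y) at +x.

How it is judged:
By the outcome, as a careful person would: the job done as asked, in the order asked, and still so for the second after the job is handed in, with the robot touching nothing.
It also fails if it takes over 58 s, if anything falls off the work surface, if the arm or the gripper's body presses on something with over 40 N, if the wrist force passes 120 N, or if a joint passes its speed limit or range.

ROBOT

A 6-joint arm with a two-finger parallel gripper is mounted at the origin on the work surface. World frame = base frame: x ahead of the robot, y to its left, z up, the work surface at z = 0. Lengths are in mm, angles in rad, forces in N, time in s.
With the tool pointing down it reaches from about 400 to 925 mm from the base axis. Payload 12.5 kg.
Tool frame: the origin (TCP) lies on the mounting face of the last link; the fingertips stand 190 mm ahead of it and the grasp point (between the pads) lies 171 mm ahead of it; x points along the fingers, y is the direction in which the jaws open and shut, and the axes are right-handed (so a half turn about x gives the same grasp; the last joint's range is limited). The gripper opens to 95 mm and grips with 3 to 60 N. Pads are 20 mm wide; open, the fingers measure 119 mm over their backs; the gripper's body (75 mm by 180 mm) begins 59 mm behind the grasp point.
Start: joints at [-1.414, 0.491, 1.559, -0, 1.092, -0.106], TCP at [162.386, -603.536, 404.761] pointing down, gripper open.
Joint ranges: [-3.1, 3.1], [-0.84, 2.19], [0.05, 2.79], [-1.13, 4.28], [0.06, 2.93], [-2.69, 2.69]. Speed limits (rad/s): [2.22, 2.22, 2.79, 3.14, 3.14, 3.14].

INTERFACE

Orientations are given as [roll, pitch, yaw] about the fixed x, y, z axes, in that order (R = Rz(yaw) Ry(pitch) Rx(roll)).
In Python, from cell import env, eyes gives the robot as it stands. The module is installed in compiled form; this text tells all that it offers.
- The arm moves only by the tool jog_arm, never from a script. Its argument "deltas" is one flat list of numbers, 7 for each row, row after row: the shift along the tool's x, y, z in mm, then the turn, a rotation vector about the tool's x, y, z in rad, then the opening, from 0 (shut) to 1 (fully open). A call has 1 to 10 rows; each row shifts and turns the pose as measured when the row begins, along the tool's axes as they then stand; what a row does not reach is not made up. A row lasts 1/8 s, in which the tool goes at most 62.5 mm and 10.7 degrees, less where a joint would pass 70% of its speed; a pose out of reach is approached as far as the arm can. A call is refused whole if a number of a shift passes 62.5 or a number of a turn 0.188, either way. A call with a gripper value outside its range is refused whole. The fingers move at their own pace and stop on an object; the grip force is fixed at half the most. Time passes only in rows, so rows that do not move let the fingers close. It gives the time, the measured TCP pose, the force and the opening at its end, in the units of the state.
- env.state(): the state, without advancing time (a new reading comes with each control period).
- eyes.read_camera(name): name is "scene" or "top" or "wrist"; returns a dict with "image" (480x640x3 uint8, red, green, blue), "fovy" (degrees; the focal length in pixels is half the picture's height over the tangent of half this angle, whatever the lens; pixels are square), "cx", "cy" (the principal point, pixels), "world_from_camera" (4x4, takes a point from camera to world coordinates). Camera axes: x right, y up, looking along -z (the intrinsics and any distortion apply to the point x, -y, -z); pixel columns grow to the right and rows downward; lengths in mm; the calibration is good to about 2 mm. The wrist camera is an equidistant fisheye: a pixel r from the principal point sees the ray r / f radians off the axis. A picture is of the moment at which its call begins. There is no depth.
- env.job_done(): hands the job in, once; it reports no verdict.
The state is a dict: "t": time; "joints": joint angles; "qvel": joint speeds; "tau": joint torques, N m; "eef_pos": TCP position; "tcp_rot": TCP orientation; "ft_force": force on the tool from outside, world axes, zero at the start; "moment": the same for the moment, N m; "opening": opening from 0.0 (shut) to 1.0 (fully open).
Only numpy, scipy, OpenCV 4.12 (cv2) and the standard library are available. Lean on these libraries where they do the work, as an engineer would, in place of code of your own. Each camera call takes 0.05 s, during which the arm holds its last target.

## Working session

There is one attempt and no reset: what is moved stays moved. The work goes in short steps, Python scripts to look and compute and a tool call to move; the robot and the scene stay as the last step left them, time stands still between calls to the robot, and variables do not carry over. Pictures are saved under pics/ and viewed, and the job is handed in when it is done.

Besides the shell and the picture viewer there is one more tool, called after "Emit:" by a JSON object that holds its "fn" and its "kwargs". jog_arm: Moves the arm, as the interface text tells. Its arguments: {"type":"object","properties":{"deltas":{"type":"array","items":{"type":"number"}}},"required":["deltas"]}

```bash
mkdir -p pics
cat > h.py <<'E'
import numpy as np, cv2
from cell import env, eyes
E
python3 - <<'E'
from h import *
print(env.state())
for n in ["scene","top","wrist"]:
    c=eyes.read_camera(n)
    cv2.imwrite(f"pics/{n}0.png",c["image"][:,:,::-1])
    c2=dict(c); c2.pop("image"); print(n,c2)
    np.savez(f"{n}0.npz",**c)
E
```

```text
{'t': 0.0, 'joints': array([-1.41360184e+00,  4.91594857e-01,  1.55943689e+00,  9.49173729e-06,
        1.09166748e+00, -1.05579887e-01]), 'qvel': array([-0.0003285 ,  0.00142929,  0.00036449, -0.00049204,  0.00028024,
        0.00011517]), 'tau': array([ 1.34032667e-03, -6.12647724e+01, -2.58175063e+01,  6.93055429e-02,
        4.82429273e-02, -1.15897315e-04]), 'eef_pos': array([ 162.38216725, -603.51728035,  404.1440186 ]), 'tcp_rot': array([-1.6839834 ,  1.56968972,  1.72037925]), 'ft_force': array([-0.08471763, -0.4873131 ,  0.17515738]), 'moment': array([-0.04092057, -0.01241624,  0.03763269]), 'opening': 1.0009586348458228}
scene {'fovy': 51.98172366532129, 'cx': 318.0550663943979, 'cy': 239.0000494016659, 'world_from_camera': array([[-4.34710246e-01, -7.08050887e-01,  5.56498827e-01,
         1.08980983e+03],
       [ 9.00442345e-01, -3.31311976e-01,  2.81843854e-01,
         2.12429443e+02],
       [-1.51850649e-02,  6.23615519e-01,  7.81583711e-01,
         8.07865064e+02],
       [ 0.00000000e+00,  0.00000000e+00,  0.00000000e+00,
         1.00000000e+00]])}
top {'fovy': 5
[... 180 characters left out ...]
   [-9.99831267e-01, -9.19782917e-03, -1.59008376e-02,
        -5.30223298e+01],
       [-1.69090288e-02,  1.22590064e-01,  9.92313338e-01,
         1.04328313e+03],
       [ 0.00000000e+00,  0.00000000e+00,  0.00000000e+00,
         1.00000000e+00]])}
wrist {'fovy': 65.70646984690485, 'cx': 315.26530564753546, 'cy': 236.6943704403428, 'world_from_camera': array([[ 2.58965012e-01,  9.32519216e-01,  2.51684396e-01,
         2.33960633e+02],
       [-9.65885677e-01,  2.50398255e-01,  6.60724811e-02,
        -5.84729641e+02],
       [-1.40747511e-03, -2.60208814e-01,  9.65551341e-01,
         3.84238100e+02],
       [ 0.00000000e+00,  0.00000000e+00,  0.00000000e+00,
         1.00000000e+00]])}
```

View pics/scene0.png

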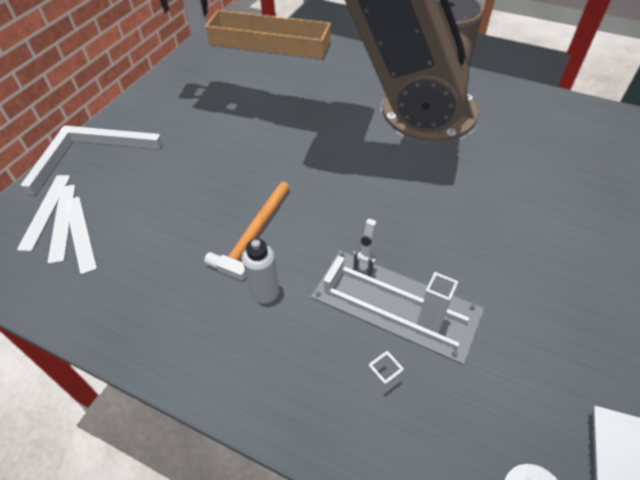

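View pics/top0.png

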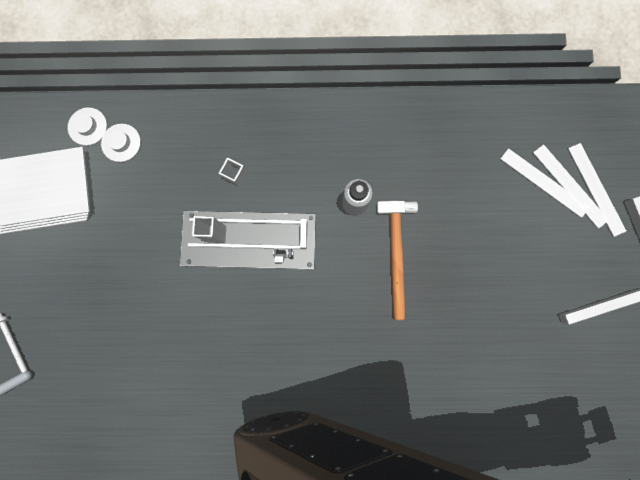

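View pics/wrist0.png

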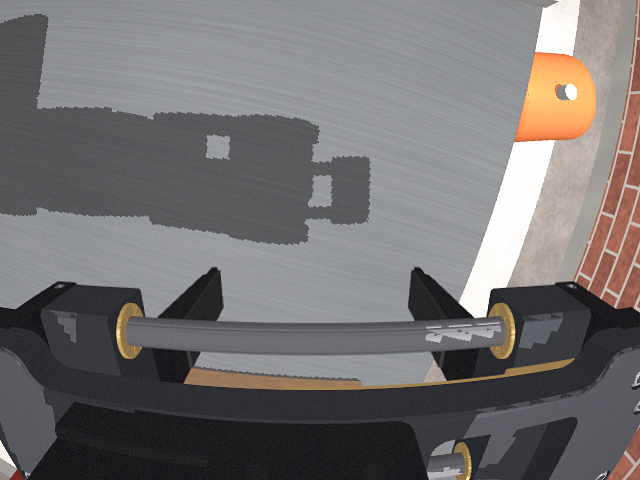

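The scene and top views show the jig at about (247,240) in the top view. The stop is at its right end (world -y), the tube stands at about (203,227) near the left end, and the hold-down is at about (284,255) on the robot's side. I'll enlarge that area next.

Run:
```python
from h import *
t=cv2.imread("pics/top0.png"); s=cv2.imread("pics/scene0.png")
cv2.imwrite("pics/top0c.png",cv2.resize(t[200:280,170:330],None,fx=5,fy=5,interpolation=cv2.INTER_CUBIC))
cv2.imwrite("pics/scene0c.png",cv2.resize(s[210:360,300:500],None,fx=4,fy=4,interpolation=cv2.INTER_CUBIC))
```

```text
(no output)
```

View pics/top0c.png

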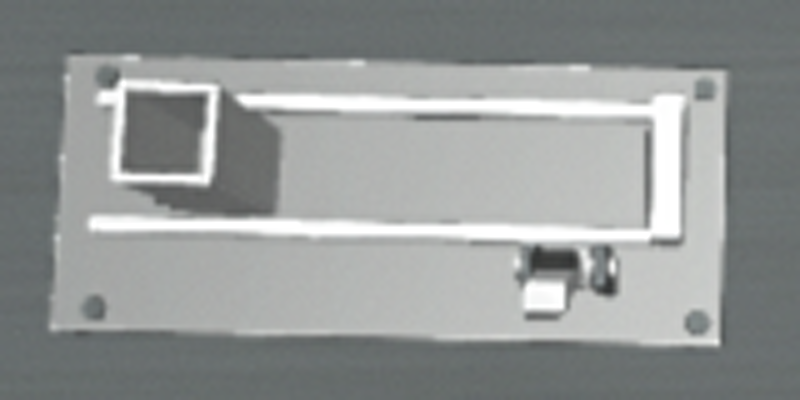

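View pics/scene0c.png

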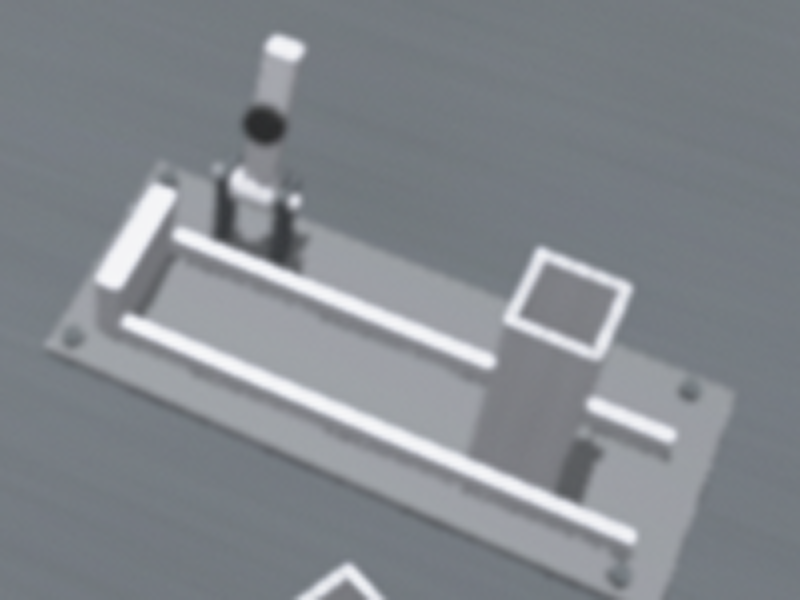

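```bash
cat >> h.py <<'E'
from scipy.optimize import least_squares
def K(c):
    f=240/np.tan(np.radians(float(c["fovy"]))/2); return f,float(c["cx"]),float(c["cy"])
def proj(c,P):
    T=np.linalg.inv(c["world_from_camera"]); p=np.asarray(P,float)@T[:3,:3].T+T[:3,3]
    f,cx,cy=K(c); x,y,z=p[...,0],-p[...,1],-p[...,2]
    return np.stack([cx+f*x/z,cy+f*y/z],-1)
def ray(c,uv):
    f,cx,cy=K(c); d=np.array([(uv[0]-cx)/f,-(uv[1]-cy)/f,-1]); M=c["world_from_camera"]
    return M[:3,3],M[:3,:3]@d
def onz(c,uv,z):
    o,d=ray(c,uv); return o+d*(z-o[2])/d[2]
def crop(p,o,s): return (np.asarray(p,float)+.5)/s-.5+np.asarray(o)
def jw(j,P):
    P=np.asarray(P,float); c,s=np.cos(j[2]),np.sin(j[2])
    return np.stack([j[0]+c*P[...,0]-s*P[...,1],j[1]+s*P[...,0]+c*P[...,1],P[...,2]],-1)
E
python3 - <<'E'
from h import *
T=dict(np.load("top0.npz"));S=dict(np.load("scene0.npz"))
ct=lambda p:crop(p,(170,200),5); cs=lambda p:crop(p,(300,210),4)
obT=[((67,57),(50,170,6)),((725,70),(50,-130,6)),((720,345),(-75,-130,6)),((50,328),(-75,170,6))]
obS=[((160,162),(-75,-130,6)),((735,392),(-75,170,6)),((45,345),(50,-130,6))]
def solve(useT,useS):
    def r(j):
        e=[]
        if useT: e+=[proj(T,jw(j,P))-ct(p) for p,P in obT]
        if useS: e+=[proj(S,jw(j,P))-cs(p) for p,P in obS]
        return np.ravel(e)
    s=least_squares(r,[600,60,0]); return s.x,np.abs(s.fun).max()
for a in [(1,0),(0,1),(1,1)]: print(solve(*a))
j=solve(1,1)[0]; np.save("jig.npy",j)
def w2j(P): 
    d=P[:2]-j[:2]; c,s=np.cos(j[2]),np.sin(j[2]); return np.array([c*d[0]+s*d[1],-s*d[0]+c*d[1]])
for nm,c,f,pts in (("T",T,ct,[(120,80),(218,86),(210,184),(110,178)]),("S",S,cs,[(540,247),(633,288),(598,360),(503,318)])):
    W=np.array([onz(c,f(p),126) for p in pts]); print(nm,W.mean(0).round(1),w2j(W.mean(0)),[np.linalg.norm(W[i]-W[i-1]).round(1) for i in range(4)])
    print([w2j(w).round(1) for w in W])
# tip: triangulate
A=[];b=[]
for c,uv in ((T,ct((546,299))),(S,cs((285,48)))):
    o,d=ray(c,uv); d/=np.linalg.norm(d); M=np.eye(3)-np.outer(d,d); A.append(M);b.append(M@o)
p=np.linalg.solve(sum(A),sum(b)); print("tip",p,w2j(p))
print("offcut",onz(T,(231,170),50),"can",onz(T,(358,188),150),"hinge",jw(j,(-45,-65,58)),"stop",jw(j,(0,-100,26)))
E
```

```text
(array([ 6.04073680e+02,  1.04299100e+02, -3.13852473e-02]), np.float64(0.5226639712385577))
(array([ 6.04707175e+02,  1.02360510e+02, -3.28222386e-02]), np.float64(0.5959283738797012))
(array([ 6.04349980e+02,  1.03362045e+02, -3.08847432e-02]), np.float64(1.1502741075192944))
T [605.6 194.4 126. ] [-1.53338052 90.99844768] [np.float64(39.6), np.float64(39.5), np.float64(39.5), np.float64(40.1)]
[array([ 19., 110.]), array([17.4, 70.6]), array([-22. ,  71.7]), array([-20.5, 111.7])]
S [605.8 192.6 126. ] [-1.32553581 89.26895931] [np.float64(40.4), np.float64(40.9), np.float64(39.8), np.float64(40.7)]
[array([-22.5,  69.8]), array([-20.2, 110.6]), array([ 19.6, 108.7]), array([17.9, 68. ])]
tip [537.00122098  39.91433637 138.33963251] [-65.35738594 -65.49716913]
offcut [740.12272274 155.16494567  50.        ] can [ 673.8853422  -114.65626297  150.        ] hinge [557.36425107  39.78263572  58.        ] stop [601.26199659   3.40973457  26.        ]
```

```bash
cat >> h.py <<'E'
from scipy.spatial.transform import Rotation as Ro
j=np.load("jig.npy") if __import__("os").path.exists("jig.npy") else None
def w2j(P):
    c,s=np.cos(j[2]),np.sin(j[2]); d=np.asarray(P)[:2]-j[:2]; return np.array([c*d[0]+s*d[1],-s*d[0]+c*d[1],P[2]])
def tool(): 
    s=env.state(); return s,np.array(s["eef_pos"]),Ro.from_euler("xyz",s["tcp_rot"]).as_matrix()
def jigR(): # tool x down, tool y ±jig x, camera towards +jig y
    return Ro.from_euler("z",j[2]).as_matrix()
def rep(target=None):
    s,p,R=tool(); tip=p+190*R[:,0]
    print("t",s["t"].round(3) if hasattr(s["t"],"round") else s["t"],"tip world",tip.round(1),"tip jig",w2j(tip).round(1),"F",np.round(s["ft_force"],1),"open",round(float(s["opening"]),3))
    Rj=Ro.from_euler("z",-j[2]).as_matrix()@R
    print("tool in jig:\n",Rj.round(3))
    if target is not None: print("delta tool mm",(R.T@(jw(j,np.array(target,float))-tip)).round(1))
E
python3 - <<'E'
from h import *
rep((-1.4,150,214))
s,p,R=tool(); print(R.round(3)); c=np.load("wrist0.npz")["world_from_camera"][:3,3]; print("cam in tool",R.T@(c-p))
print("to via",R.T@(np.array([560,-300,404])-p), "then",R.T@(jw(j,np.array([-1.4,150,404]))-[560,-300,404]))
E
```

```text
t 0.15 tip world [ 162.3 -603.4  214.3] tip jig [-420.  -720.   214.3] F [-0.7 -0.6 -1.1] open 0.999
tool in jig:
 [[-0.     0.29  -0.957]
 [ 0.001 -0.957 -0.29 ]
 [-1.    -0.001 -0.   ]]
delta tool mm [   0.9 -711.6 -652.5]
[[-0.     0.26  -0.966]
 [ 0.001 -0.966 -0.26 ]
 [-1.    -0.001 -0.   ]]
cam in tool [ 20.0967447    0.46923415 -74.0075214 ]
to via [   0.50713446 -189.78627165 -462.82915143] then [ 4.23763280e-01 -5.21967694e+02 -1.89715268e+02]
```

Emit:
{"fn": "jog_arm", "kwargs": {"deltas": [0,-24,-57,0,0,0,0.32,0,-24,-57,0,0,0,0.32,0,-24,-57,0,0,0,0.32,0,-24,-57,0,0,0,0.32,0,-24,-57,0,0,0,0.32,0,-24,-57,0,0,0,0.32,0,-24,-57,0,0,0,0.32,0,-24,-57,0,0,0,0.32]}}

```text
t: 1.15
eef_pos: [556.7, -297.9, 402.8]
tcp_rot: [-1.307, 1.568, 2.09]
ft_force: [-0.2, -1.7, 0.1]
opening: 0.32
```

Emit:
{"fn": "jog_arm", "kwargs": {"deltas": [0,-54,-20,0,0,0,0.32,0,-54,-20,0,0,0,0.32,0,-54,-20,0,0,0,0.32,0,-54,-20,0,0,0,0.32,0,-54,-20,0,0,0,0.32,0,-54,-20,0,0,0,0.32,0,-54,-20,0,0,0,0.32,0,-54,-20,0,0,0,0.32]}}

```text
t: 2.15
eef_pos: [604.6, 175.3, 401.4]
tcp_rot: [-0.952, 1.567, 2.446]
ft_force: [0.4, -0.6, 0.2]
opening: 0.317
```

Run:
```python
from h import *
rep((-1.4,150,214))
```

```text
t 2.15 tip world [604.  175.8 211.4] tip jig [ -2.6  72.4 211.4] F [ 0.4 -0.6  0.2] open 0.317
tool in jig:
 [[-0.003  0.282 -0.959]
 [ 0.003 -0.959 -0.282]
 [-1.    -0.003  0.002]]
delta tool mm [ -2.4 -74.1 -23.1]
```

Emit:
{"fn": "jog_arm", "kwargs": {"deltas": [0,-50,-15,0,0,0,0.32,0,-29,-8,0,0,0,0.32,0,0,0,-0.182,0,0,0.32,0,0,0,-0.182,0,0,0.32,0,0,0,-0.182,0,0,0.32,0,0,0,-0.182,0,0,0.32,0,0,0,-0.182,0,0,0.32,0,0,0,-0.182,0,0,0.32,0,0,0,-0.182,0,0,0.32,0,0,0,0,0,0,0.32]}}

```text
t: 3.4
eef_pos: [605.6, 265.9, 397.8]
tcp_rot: [-1.681, 1.562, 3.031]
ft_force: [0.2, 0.6, 0.4]
opening: 0.318
```

Run:
```python
from h import *
rep((-1.4,150,98))
s,p,R=tool();Rt=jigR()@np.array([[0,1,0],[0,0,-1],[-1,0,0.]]);print(Ro.from_matrix(R.T@Rt).as_rotvec())
```

```text
t 3.4 tip world [603.9 266.1 207.8] tip jig [ -5.5 162.6 207.8] F [0.2 0.6 0.4] open 0.318
tool in jig:
 [[-0.009  1.     0.03 ]
 [ 0.001  0.03  -1.   ]
 [-1.    -0.009 -0.001]]
delta tool mm [109.8   4.7  12.8]
[ 0.02989344 -0.00085248  0.00895504]
```

Emit:
{"fn": "jog_arm", "kwargs": {"deltas": [27,1,-2,0.03,0,0.009,0.32,27,1,0,0,0,0,0.32,28,1,0,0,0,0,0.32,27,1,0,0,0,0,0.32,0,0,0,0,0,0,0.32]}}

```text
t: 4.03
eef_pos: [609.6, 267.9, 285.9]
tcp_rot: [2.582, 1.57, 0.955]
ft_force: [-0.6, -0.1, 0.6]
opening: 0.319
```

Run:
```python
from h import *
rep((-1.4,120,98))
for n in ["scene","wrist"]: cv2.imwrite(f"pics/{n}1.png",eyes.read_camera(n)["image"][:,:,::-1])
s=cv2.imread("pics/scene1.png");cv2.imwrite("pics/scene1c.png",cv2.resize(s[160:360,300:540],None,fx=3,fy=3,interpolation=cv2.INTER_CUBIC))
```

```text
t 4.025 tip world [609.7 268.1  95.9] tip jig [  0.2 164.8  95.9] F [-0.6 -0.1  0.6] open 0.319
tool in jig:
 [[ 0.001  1.    -0.025]
 [ 0.001 -0.025 -1.   ]
 [-1.     0.001 -0.001]]
delta tool mm [-2.2 -0.5 44.9]
```

View pics/scene1c.png

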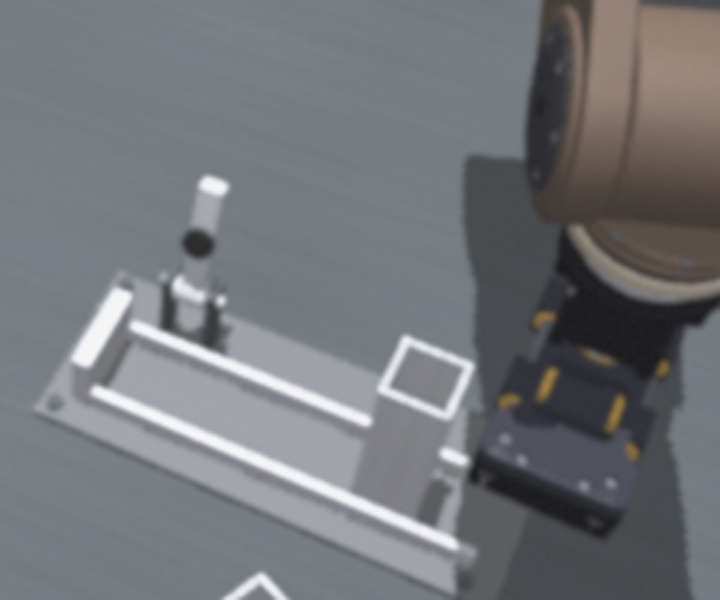

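View pics/wrist1.png

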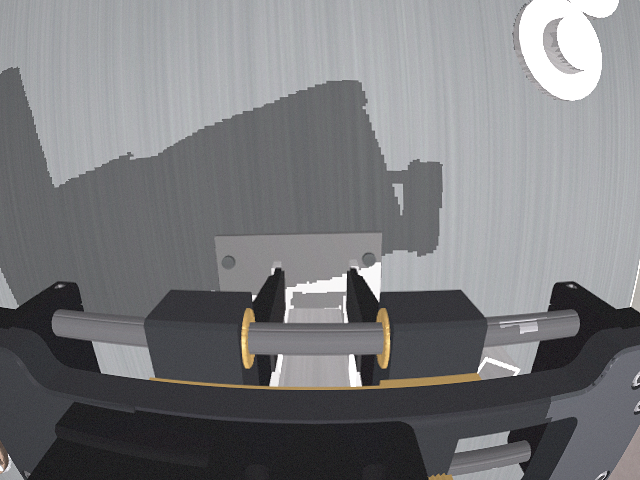

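Emit:
{"fn": "jog_arm", "kwargs": {"deltas": [-2,-1,14,-0.025,0,0,0.32,0,0,14,0,0,0,0.32,0,0,8,0,0,0,0.32,0,0,7,0,0,0,0.32,0,0,7,0,0,0,0.32]}}

```text
t: 4.75
eef_pos: [607.4, 216.7, 294.8]
tcp_rot: [1.988, 1.559, 0.384]
ft_force: [-0.2, 1.0, 0.3]
opening: 0.316
```

Run:
```python
from h import *
rep((-1.4,120,98))
```

```text
t 4.75 tip world [609.5 217.5 104.8] tip jig [  1.6 114.3 104.8] F [-0.2  1.   0.3] open 0.316
tool in jig:
 [[ 0.011  1.    -0.003]
 [ 0.005 -0.003 -1.   ]
 [-1.     0.011 -0.005]]
delta tool mm [ 6.8 -3.1 -5.7]
```

Emit:
{"fn": "jog_arm", "kwargs": {"deltas": [2,-2,8,0,-0.005,-0.011,0.32,1,0,8,0,0,0,0.32,1,0,8,0,0,0,0.32,1,0,8,0,0,0,0.32,1,0,6,0,0,0,0.32,0,0,0,0,0,0,0.32,0,0,0,0,0,0,0.32]}}

```text
t: 5.62
eef_pos: [604.0, 175.6, 287.9]
tcp_rot: [-1.109, 1.569, -2.714]
ft_force: [0.6, 0.5, 0.2]
opening: 0.318
```

Run:
```python
from h import *
rep()
for n in ["scene"]: cv2.imwrite(f"pics/{n}2.png",eyes.read_camera(n)["image"][:,:,::-1])
s=cv2.imread("pics/scene2.png");cv2.imwrite("pics/scene2c.png",cv2.resize(s[160:360,300:540],None,fx=3,fy=3,interpolation=cv2.INTER_CUBIC))
```

```text
t 5.625 tip world [603.6 175.4  97.9] tip jig [-2.9 72.  97.9] F [0.6 0.5 0.2] open 0.318
tool in jig:
 [[-0.002  1.    -0.004]
 [-0.001 -0.004 -1.   ]
 [-1.    -0.002  0.001]]
```

View pics/scene2c.png

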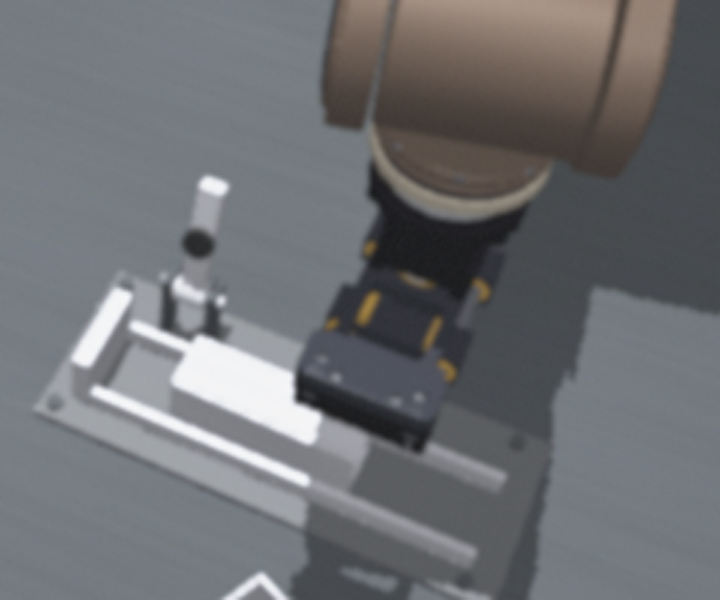

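The tube lies flat in the channel: its stop-side end is at about crop (175,380), still short of the stop, and the hold-down hasn't moved. Next I'll back off, go down behind its rear end and push it along.

Emit:
{"fn": "jog_arm", "kwargs": {"deltas": [0,1,-18,0,0,0,0.32,0,0,-18,0,0,0,0.32,8,0,-4,0,0,0,0.32,20,0,0,0,0,0,0.32,20,0,0,0,0,0,0.32,14,0,0,0,0,0,0.32,0,0,0,0,0,0,0.32]}}

```text
t: 6.55
eef_pos: [605.7, 221.6, 222.3]
tcp_rot: [-1.172, 1.569, -2.774]
ft_force: [0.2, 0.2, -0.1]
opening: 0.318
```

Run:
```python
from h import *
rep((-1,85,29))
for n in ["scene","top"]: cv2.imwrite(f"pics/{n}3.png",eyes.read_camera(n)["image"][:,:,::-1])
s=cv2.imread("pics/scene3.png");cv2.imwrite("pics/scene3c.png",cv2.resize(s[160:360,300:540],None,fx=3,fy=3,interpolation=cv2.INTER_CUBIC))
```

```text
t 6.55 tip world [605.3 221.4  32.3] tip jig [ -2.7 118.   32.3] F [ 0.2  0.2 -0.1] open 0.318
tool in jig:
 [[-0.002  1.     0.   ]
 [-0.001  0.    -1.   ]
 [-1.    -0.002  0.001]]
delta tool mm [ 3.4  1.7 33. ]
```

View pics/scene3c.png

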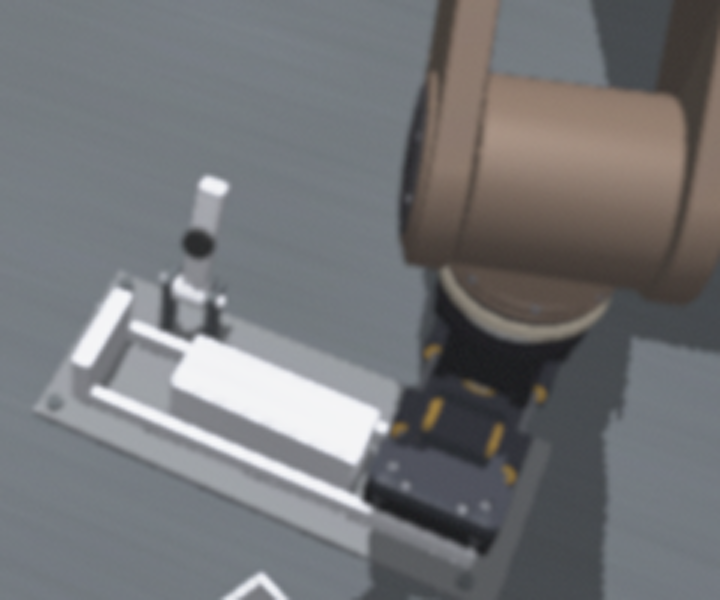

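Run:
```python
from h import *
S=dict(np.load("scene0.npz"))
for p in [(205,338),(380,408),(358,466),(173,380)]: print(w2j(onz(S,crop(p,(300,160),3),46)).round(1))
```

```text
[-23.3 -46.8  46. ]
[-24.1  67.8  46. ]
[19.5 69.9 46. ]
[ 14.2 -51.6  46. ]
```

Emit:
{"fn": "jog_arm", "kwargs": {"deltas": [3,0,12,0,0,0,0.32,0,0,12,0,0,0,0.32,0,0,9,0,0,0,0.32,0,0,8,0,0,0,0.32,0,0,8,0,0,0,0.32,0,0,8,0,0,0,0.32]}}

```text
t: 7.4
eef_pos: [604.3, 160.6, 222.3]
tcp_rot: [1.863, 1.568, 0.26]
ft_force: [-0.0, 2.5, -1.2]
opening: 0.322
```

Run:
```python
from h import *
rep((-2,31,29))
```

```text
t 7.4 tip world [604.8 160.7  32.3] tip jig [-1.3 57.3 32.3] F [-0.   2.5 -1.2] open 0.322
tool in jig:
 [[ 0.003  1.    -0.001]
 [ 0.001 -0.001 -1.   ]
 [-1.     0.003 -0.001]]
delta tool mm [ 3.3 -0.7 26.3]
```

Emit:
{"fn": "jog_arm", "kwargs": {"deltas": [1,0,6,0,0,0,0.32,1,0,6,0,0,0,0.32,0,0,5,0,0,0,0.32,0,0,4,0,0,0,0.32]}}

```text
t: 7.9
eef_pos: [604.0, 138.8, 221.2]
tcp_rot: [1.963, 1.565, 0.36]
ft_force: [0.1, 2.4, 0.6]
opening: 0.319
```

Emit:
{"fn": "jog_arm", "kwargs": {"deltas": [0,0,3,0,0,0,0.32,0,0,3,0,0,0,0.32]}}

```text
t: 8.15
eef_pos: [603.8, 134.0, 221.4]
tcp_rot: [2.276, 1.562, 0.673]
ft_force: [0.8, 33.5, 1.0]
opening: 0.319
```

Run:
```python
from h import *
rep((-2,31,29))
cv2.imwrite("pics/scene4.png",eyes.read_camera("scene")["image"][:,:,::-1])
s=cv2.imread("pics/scene4.png");cv2.imwrite("pics/scene4c.png",cv2.resize(s[200:350,300:500],None,fx=4,fy=4,interpolation=cv2.INTER_CUBIC))
```

```text
t 8.15 tip world [605.1 135.   31.4] tip jig [-0.2 31.6 31.4] F [ 0.8 33.5  1. ] open 0.319
tool in jig:
 [[ 0.006  1.    -0.002]
 [ 0.005 -0.002 -1.   ]
 [-1.     0.006 -0.005]]
delta tool mm [ 2.4 -1.8  0.6]
```

View pics/scene4c.png

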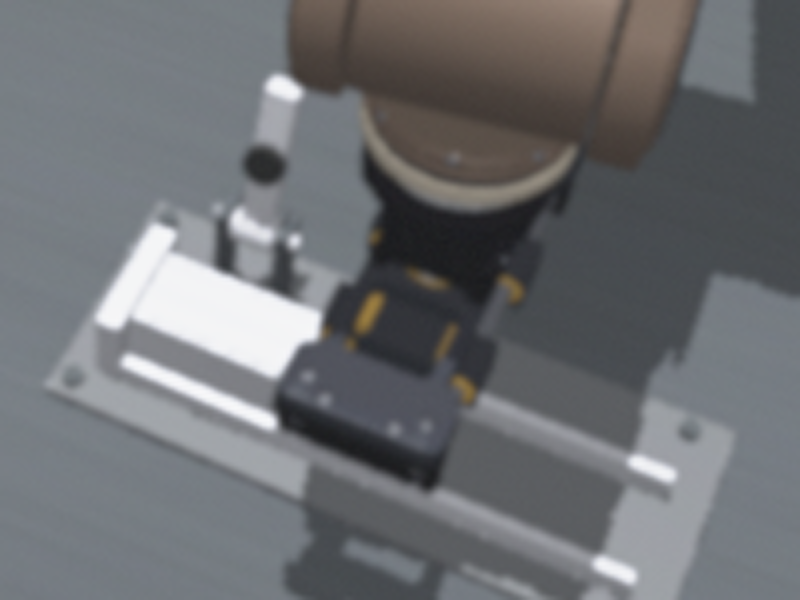

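The tube is seated on the stop. The push climbed to 33 N, and the picture shows no gap at the stop, around crop (130,330). I'll back off, lift, shut the fingers and go round behind the hold-down.

Emit:
{"fn": "jog_arm", "kwargs": {"deltas": [0,0,-20,0,0.005,-0.006,0.32,-8,0,-8,0,0,0,0.32,-45,0,0,0,0,0,0.0,-45,0,0,0,0,0,0.0,-45,0,0,0,0,0,0.0,0,-40,0,0,0,0,0.0,0,-40,10,0,0,0,0.0,0,-30,40,0,0,0,0.0,0,0,50,0,0,0,0.0,0,0,0,0,0,0,0.0]}}

```text
t: 9.45
eef_pos: [487.3, 63.6, 372.2]
tcp_rot: [2.679, 1.564, 1.08]
ft_force: [0.0, 0.5, -0.6]
opening: 0.004
```

Run:
```python
from h import *
rep((-105,-65,120))
cv2.imwrite("pics/scene5.png",eyes.read_camera("scene")["image"][:,:,::-1])
s=cv2.imread("pics/scene5.png");cv2.imwrite("pics/scene5c.png",cv2.resize(s[200:350,300:500],None,fx=4,fy=4,interpolation=cv2.INTER_CUBIC))
```

```text
t 9.45 tip world [487.9  64.7 182.2] tip jig [-115.2  -42.2  182.2] F [ 0.   0.5 -0.6] open 0.004
tool in jig:
 [[ 0.003  1.     0.003]
 [ 0.006  0.003 -1.   ]
 [-1.     0.003 -0.006]]
delta tool mm [62.1  9.9 23.2]
```

View pics/scene5c.png

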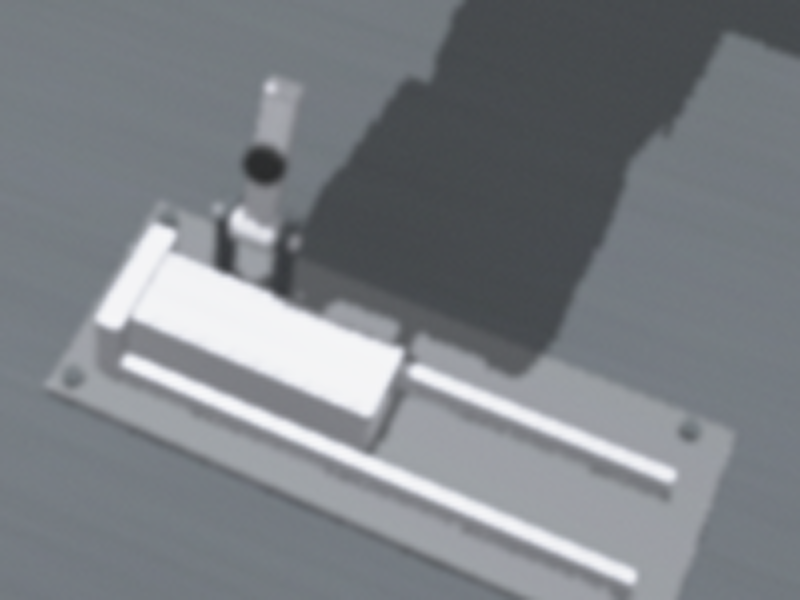

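Run:
```python
from h import *
S=dict(np.load("scene0.npz"))
for p in [(405,352),(372,418),(172,252),(130,322)]: print(w2j(onz(S,crop(p,(300,200),4),46)).round(1))
```

```text
[-19.4  20.5  46. ]
[19.9 20.3 46. ]
[-21.9 -98.9  46. ]
[ 22.9 -98.9  46. ]
```

Emit:
{"fn": "jog_arm", "kwargs": {"deltas": [0,5,12,0,-0.005,0,0.0,0,5,11,0,0,0,0.0,30,0,0,0,0,0,0.0,30,0,0,0,0,0,0.0,0,0,0,0,0,0,0.0]}}

```text
t: 10.12
eef_pos: [499.5, 40.9, 311.3]
tcp_rot: [1.64, 1.566, 0.045]
ft_force: [0.8, -0.2, -0.2]
opening: 0.006
```

Run:
```python
from h import *
rep((-78,-65,120))
cv2.imwrite("pics/scene6.png",eyes.read_camera("scene")["image"][:,:,::-1])
s=cv2.imread("pics/scene6.png");cv2.imwrite("pics/scene6c.png",cv2.resize(s[150:350,280:520],None,fx=3,fy=3,interpolation=cv2.INTER_CUBIC))
```

```text
t 10.125 tip world [500.5  41.  121.3] tip jig [-101.9  -65.6  121.3] F [ 0.8 -0.2 -0.2] open 0.006
tool in jig:
 [[ 0.005  1.     0.007]
 [ 0.     0.007 -1.   ]
 [-1.     0.005 -0.   ]]
delta tool mm [ 1.4 23.9 -0.4]
```

View pics/scene6c.png

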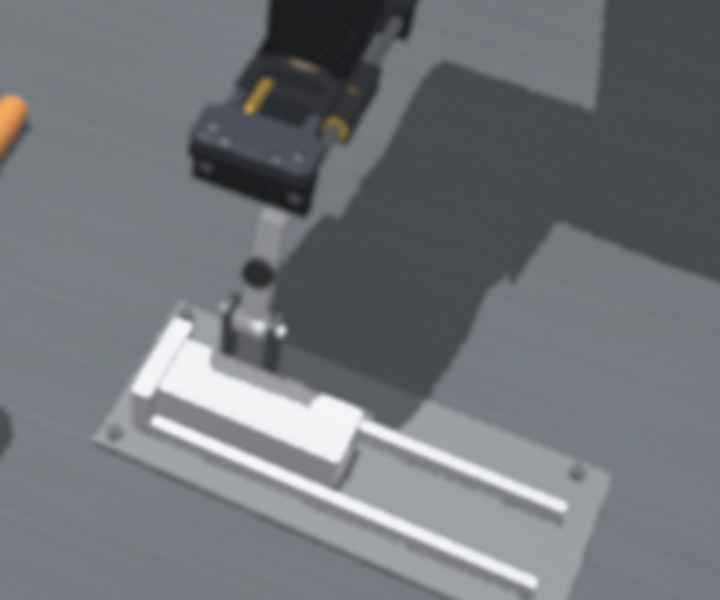

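Emit:
{"fn": "jog_arm", "kwargs": {"deltas": [0,9,0,0,0,0,0.0,0,9,0,0,0,0,0.0,0,8,0,0,0,0,0.0,0,8,0,0,0,0,0.0,0,8,0,0,0,0,0.0,0,8,0,0,0,0,0.0]}}

```text
t: 10.92
eef_pos: [553.9, 39.8, 316.0]
tcp_rot: [1.581, 1.56, -0.013]
ft_force: [-0.2, -0.6, -0.6]
opening: 0.007
```

Run:
```python
from h import *
rep((-28,-65,120))
```

```text
t 10.925 tip world [556.   39.8 126.1] tip jig [-46.4 -65.  126.1] F [-0.2 -0.6 -0.6] open 0.007
tool in jig:
 [[ 0.011  1.     0.007]
 [ 0.     0.007 -1.   ]
 [-1.     0.011 -0.   ]]
delta tool mm [ 6.3 18.3  0.1]
```

Emit:
{"fn": "jog_arm", "kwargs": {"deltas": [3,6,0,0,0,-0.011,0.0,3,5,0,0,0,0,0.0,0,5,0,0,0,0,0.0,0,5,0,0,0,0,0.0,0,0,0,0,0,0,0.0]}}

```text
t: 11.55
eef_pos: [576.8, 39.3, 309.2]
tcp_rot: [-1.725, 1.57, 2.964]
ft_force: [0.0, -0.5, 0.3]
opening: 0.003
```

Run:
```python
from h import *
rep((-28,-65,120))
cv2.imwrite("pics/scene7.png",eyes.read_camera("scene")["image"][:,:,::-1])
s=cv2.imread("pics/scene7.png");cv2.imwrite("pics/scene7c.png",cv2.resize(s[150:350,280:520],None,fx=3,fy=3,interpolation=cv2.INTER_CUBIC))
```

```text
t 11.55 tip world [576.6  39.3 119.2] tip jig [-25.8 -64.9 119.2] F [ 0.  -0.5  0.3] open 0.003
tool in jig:
 [[-0.001  1.     0.007]
 [ 0.     0.007 -1.   ]
 [-1.    -0.001 -0.   ]]
delta tool mm [-0.8 -2.2  0.1]
```

View pics/scene7c.png

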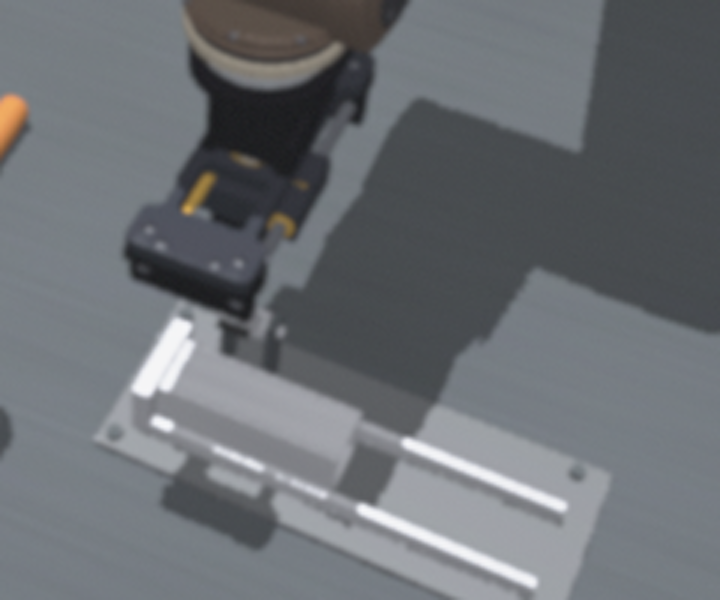

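The tube is in shadow with nothing lying across it at about (230,380), so the hold-down is still up and hidden behind the gripper. I'll push further.

Emit:
{"fn": "jog_arm", "kwargs": {"deltas": [0,6,0,0,0,0,0.0,0,6,0,0,0,0,0.0,0,6,0,0,0,0,0.0,0,0,0,0,0,0,0.0,0,0,0,0,0,0,0.0]}}

```text
t: 12.22
eef_pos: [595.8, 38.8, 309.4]
tcp_rot: [-1.767, 1.57, 2.922]
ft_force: [0.1, -0.2, -0.4]
opening: 0.001
```

Run:
```python
from h import *
rep((-28,-65,120))
cv2.imwrite("pics/scene8.png",eyes.read_camera("scene")["image"][:,:,::-1])
s=cv2.imread("pics/scene8.png");cv2.imwrite("pics/scene8c.png",cv2.resize(s[150:350,280:520],None,fx=3,fy=3,interpolation=cv2.INTER_CUBIC))
```

```text
t 12.225 tip world [595.6  38.9 119.4] tip jig [ -6.7 -64.7 119.4] F [ 0.1 -0.2 -0.4] open 0.001
tool in jig:
 [[-0.001  1.     0.007]
 [ 0.     0.007 -1.   ]
 [-1.    -0.001 -0.   ]]
delta tool mm [ -0.6 -21.3   0.1]
```

View pics/scene8c.png

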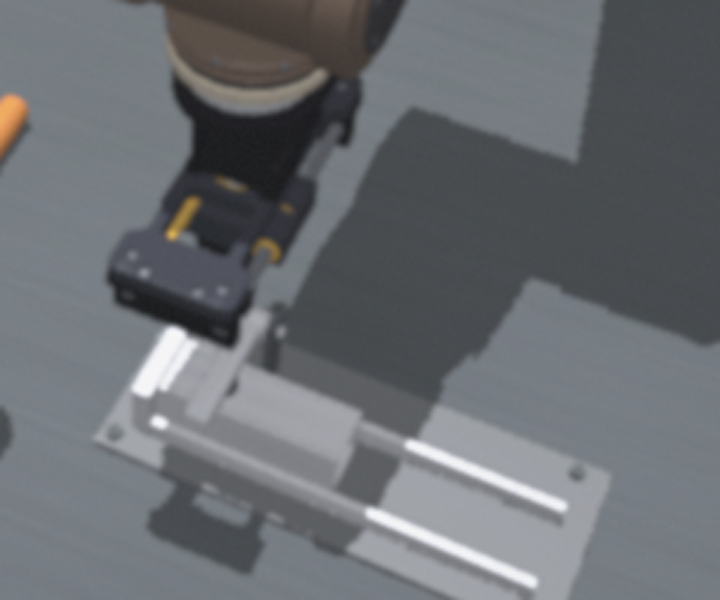

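The hold-down has dropped across the tube, running from about (262,320) to (205,415). I'll back off and check.

Emit:
{"fn": "jog_arm", "kwargs": {"deltas": [-40,0,0,0,0,0,0.0,-40,0,0,0,0,0,0.0,0,-40,-20,0,0,0,0.0,0,-40,-50,0,0,0,0.0,0,-20,-50,0,0,0,0.0,0,0,-50,0,0,0,0.0,0,0,-50,0,0,0,0.0,0,0,0,0,0,0,0.0]}}

```text
t: 13.28
eef_pos: [497.4, 266.0, 392.8]
tcp_rot: [2.917, 1.57, 1.32]
ft_force: [-0.8, -0.7, 0.7]
opening: 0.006
```

Run:
```python
from h import *
rep()
for n,b in (("scene",(200,360,300,500)),("top",(200,280,170,330))):
    im=eyes.read_camera(n)["image"][:,:,::-1]; cv2.imwrite(f"pics/{n}9.png",im)
    k=3.75 if n=="scene" else 5
    cv2.imwrite(f"pics/{n}9c.png",cv2.resize(im[b[0]:b[1],b[2]:b[3]],None,fx=k,fy=k,interpolation=cv2.INTER_CUBIC))
```

```text
t 13.275 tip world [497.5 266.2 202.8] tip jig [-111.8  159.4  202.8] F [-0.8 -0.7  0.7] open 0.006
tool in jig:
 [[ 0.     1.     0.005]
 [ 0.001  0.005 -1.   ]
 [-1.     0.    -0.001]]
```

View pics/scene9c.png

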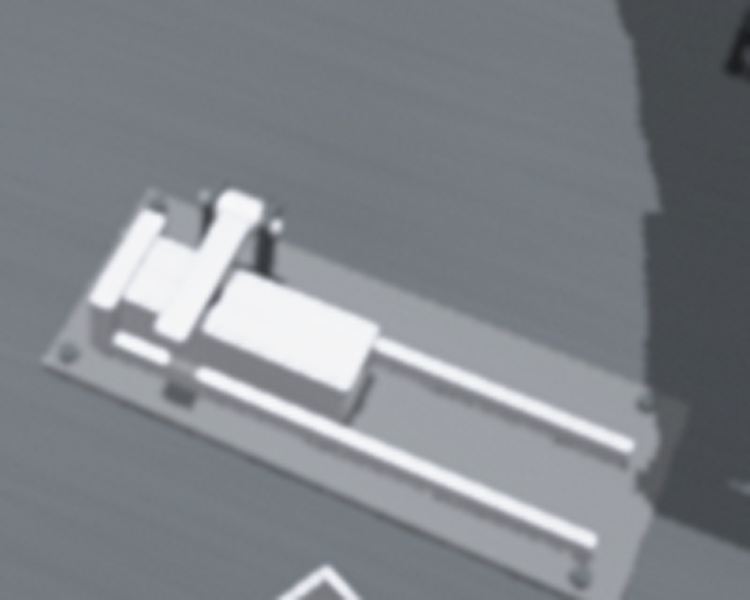

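View pics/top9.png

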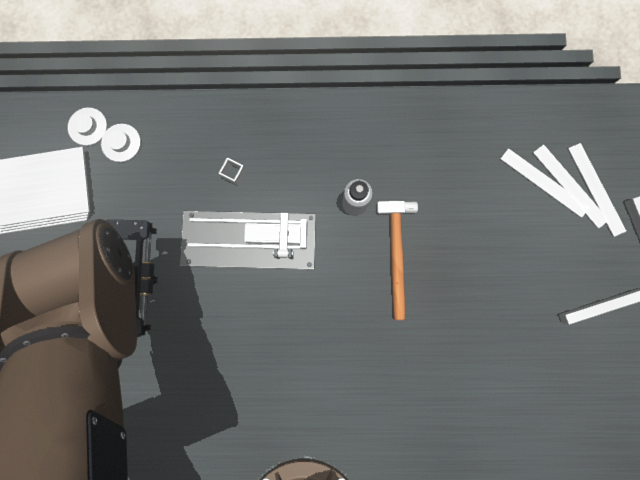

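Run:
```python
from h import *
S=dict(np.load("scene0.npz"))
f=lambda p:crop(p,(300,200),3.75)
for p in [(380,330),(350,392)]: print("rear",w2j(onz(S,f(p),46)).round(1))
print("tip top edge",w2j(onz(S,f((170,332)),64)).round(1),"exp (40,-65)")
a=cv2.imread("pics/top0.png").astype(int);b=cv2.imread("pics/top9.png").astype(int)
for n,(x0,x1,y0,y1) in dict(offcut=(215,248,155,185),can=(338,378,175,220),hammer=(375,422,198,325)).items(): print(n,abs(a-b)[y0:y1,x0:x1].max())
env.job_done()
```

```text
rear [-19.4  20.7  46. ]
rear [19.7 20.9 46. ]
tip top edge [ 38.8 -65.5  64. ] exp (40,-65)
offcut 6
can 6
hammer 6
the job is handed in; nothing more can be done
```

The tube is lying in the channel and butted against the end stop, with the hold-down arm resting on it. I handed the job in at about 13.4 s of the 58 s allowed.

I pushed the tube over with the fingers near its top, then slid it along until the push force rose to 33 N at the stop. I then pushed the hold-down from behind until it fell shut on its own, and moved the gripper clear.

**Tube against the stop:** its rear end measures jig y ≈ 20.5–21 mm, against 20 mm for a perfect fit. That is within the roughly 2 mm camera accuracy, and the picture shows no gap.

**Hold-down:** its tip measures about (39, -65.5) mm, against (40, -65) mm expected when level. It lies across the tube.

**Off-cut, spray can and hammer:** their areas in the top view look the same before and after, apart from image noise.

One thing went differently from my estimate: the hold-down fell shut about 15–20 mm later in the push than I expected, so I pushed it a little further. No check failed or disagreed. There was no verdict at hand-in, and I took no picture after it.

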